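Hammer-foot handle back into the busy board's slotted strip

ROBOT

A 6-joint arm with a two-finger parallel gripper is mounted at the origin on the work surface. World frame = base frame: x ahead of the robot, y to its left, z up, the work surface at z = 0. Lengths are in m, angles in rad, forces in N, time in s.
With the tool pointing down it reaches from about 0.35 to 0.85 m from the base axis. Payload 8.1 kg.
Tool frame: the origin (TCP) lies at the very end of the fingers, on their centre line; the grasp point (between the pads) lies 19 mm behind it; z points along the fingers, y is the line along which they close (so a half turn about z gives the same grasp; the last joint's range is limited). The gripper opens to 93 mm and grips with 3 to 60 N. Pads are 15 mm wide; open, the fingers measure 128 mm over their backs; the gripper's body (75 mm by 188 mm) begins 65 mm behind the grasp point.
Start: joints at [1.255, 0.13, 1.488, -0, 1.523, -0.085], TCP at [0.137, 0.584, 0.197] pointing down, gripper open.
Joint ranges: [-2.96, 2.96], [-0.89, 2.26], [0.02, 2.5], [-1.34, 4.48], [0, 2.73], [-2.66, 2.66]. Speed limits (rad/s): [2.39, 2.39, 2.79, 3.14, 3.14, 3.14].

INTERFACE

Orientations are given as a rotation vector (axis times angle).
In Python, from plant import monitor, eyes, ticket gives the robot as it stands.
- The arm moves only by the tool arm_command, never from a script. Its argument "deltas" is a list that holds one entry, the list of rows, each a list of 6 numbers: the shift along the world's x, y, z in cm, then the turn, a rotation vector about the world's x, y, z in degrees. In form: [[[tx, ty, tz, rx, ry, rz], ...]]. A call has 1 to 12 rows; each row shifts and turns the commanded pose from where the row before left it; what a row does not reach is not made up. A row lasts 1/12 s, in which the tool goes at most 41.7 mm and 7.16 degrees, less where a joint would pass 70% of its speed; a pose out of reach is approached as far as the arm can. A call is refused whole if a number of a shift passes 4.17 or a number of a turn 7.16, either way. A call with a gripper value outside its range is refused whole. "gripper" is the opening, from -1 (shut) to 1 (fully open), set as the call begins (left out, the last holds). The fingers move at their own pace and stop on an object; "squeeze" is the grip in N (left out, the last holds). Time passes only in rows, so rows that do not move let the fingers close. It gives the time, the measured TCP pose, the force, the opening and the grip force at its end, in the units of the state.
- monitor.read_state(): the state, without advancing time (a new reading comes with each control period).
- eyes.read_camera(name): name is "side" or "top" or "wrist"; returns the picture (400x640x3 uint8, blue, green, red); there is no depth.
- eyes.camera_model(name): a dict with "fx", "fy", "cx", "cy" (pixels), "rvec" (rotation vector, rad) and "tvec" (3), from world to camera coordinates, as OpenCV has them. Camera axes: x right, y down, z forward; pixel columns grow to the right and rows downward; lengths in m; the calibration is good to about 2 mm. A picture is of the moment at which its call begins: read the wrist's pose just before it. camera_model takes no time and is no camera call; for the wrist camera it gives the pose at the moment of the call.
- ticket.close_job(): hands the job in; it is judged then, once.
The state is a dict: "t": time; "q": joint angles; "dq": joint speeds; "joint_torque": joint torques, N m; "tool_pos": TCP position; "orientation": TCP orientation; "force": force on the tool from outside, world axes, zero at the start; "wrist_torque": the same for the moment, N m; "opening": finger opening in m; "gripper_force": force on a finger pad.
Only numpy, scipy, OpenCV 4.12 (cv2) and the standard library are available. Lean on these libraries where they do the work, as an engineer would, in place of code of your own. Each camera call takes 0.05 s, during which the arm holds its last target. There are 200 camera calls.

TASK

Put the loose hammer-foot handle back on the busy board: lower its foot lengthways through the slot of the metal strip (the strip may sit anywhere across its bed, so feel for the slot and never force it), then turn it a quarter turn so that the foot lies square across under the lips. Give it a gentle but clear upward tug for a moment, so that the foot pulls against the lips, then set it down and leave it standing upright in the strip, let go. Leave everything else on the tray, and the board's flap, as it is.

Things in the scene. Friction and masses are not known exactly. Their poses are not given: they have to be found in the camera images.
- handle: The loose hammer-foot handle, about 120 g (0.8 to 1.3 times), standing upright on the grey tray beside the board. Origin: centre of its underside; z up; x along the foot. From below: steel foot 44 (x) by 18 (y) by 8 mm (z 0 to 8), round steel stem of 14 mm diameter, white plastic bar grip 40 (x) by 14 (y) mm from z 30 to z 58 mm, parallel to the foot: pinch it across y.
- board: White plastic busy board, fixed on the tray. Origin: underside, under the near part of the slotted strip's bed; y along the slot, x across, z up. Plate x -45 to 145, y -115 to 115, 10 mm thick; beyond x 65 a latch (31 mm high) and the flap. The handle's origin is 33 mm above this one with its foot on the lips, 14 mm with the foot on the channel floor, 20 mm when pulled up against the lips.
- bed (a point): Point 33 mm above the board's origin, axes as the board's, level with the top of the lips of the aluminium strip (58 wide, 160 mm long, ends closed). The strip, rigid and held fast, has its middle anywhere from x 3 to x 23 mm: untracked, feel or look for it. Slot in the strip's middle: 21 mm wide, y -74 to 74. Lips 5 mm thick; channel below 50 mm wide, 14 mm deep.
- flap (a joint): The small hinged flap door on the +x part of the board: 0 when shut (lying flat), grows in rad as it opens. Leave shut.
- bowl: Orange suction bowl, 116 mm wide, 45 mm high; origin: centre of its underside. Bystander.
- jar: Glass baby-food jar with white cap, 58 mm wide, 75 mm high; origin: centre of its underside. Bystander.
- cup: White plastic training cup with one handle, 68 mm wide, 75 mm high; origin: centre of its underside. Bystander.
- spoon: Steel spoon, 140 mm long, lying on the tray near the robot. Bystander.
- teether: White plastic teething ring, 72 mm wide, 14 mm high, lying flat. Bystander.
- block: Round wooden toy block, 36 mm wide, 40 mm high, standing. Bystander.
Not all that is in view belongs to the job. Of the things that look like the handle, the smallest one is meant.

How it is judged:
By the outcome, as a careful person would: the job done as asked, in the order asked, and still so for the second after the job is handed in, with the robot touching nothing.
It also fails if it takes over 67 s, if anything falls off the work surface, if the arm or the gripper's body presses on something with over 40 N, if the wrist force passes 120 N, or if a joint passes its speed limit or range.

## Working session

There is one attempt and no reset: what is moved stays moved. The work goes in short steps, Python scripts to look and compute and a tool call to move; the robot and the scene stay as the last step left them, time stands still between calls to the robot, and variables do not carry over. Pictures are saved under pics/ and viewed, at most 10 in all, crops included, and the job is handed in when it is done.

Besides the shell and the picture viewer there is one more tool, called by a JSON object that holds its "fn" and its "kwargs". arm_command: Moves the arm, as the interface text tells. Its arguments: {"type":"object","properties":{"deltas":{"type":"array"},"gripper":{"type":"number"},"squeeze":{"type":"number"}},"required":["deltas"]}

```bash
ls; mkdir -p pics
cat > h.py <<'E'
import numpy as np, cv2
from plant import monitor, eyes, ticket
def cam(n):
    m=eyes.camera_model(n); K=np.array([[m['fx'],0,m['cx']],[0,m['fy'],m['cy']],[0,0,1.]])
    return K,np.array(m['rvec'],float),np.array(m['tvec'],float)
def proj(n,P,c=None):
    K,r,t=c or cam(n); return cv2.projectPoints(np.array(P,float).reshape(-1,1,3),r,t,K,None)[0].reshape(-1,2)
def back(n,uv,z,c=None):
    K,r,t=c or cam(n); R=cv2.Rodrigues(r)[0]; C=-R.T@t
    out=[]
    for u,v in np.array(uv,float).reshape(-1,2):
        d=R.T@np.linalg.inv(K)@[u,v,1]; out.append(C+d*(z-C[2])/d[2])
    return np.array(out)
def st():
    s=monitor.read_state()
    for k in('t','q','tool_pos','orientation','force','wrist_torque','opening','gripper_force'): print(k,np.round(s[k],4))
E
python3 - <<'E'
from h import *
a=eyes.read_camera('top');b=eyes.read_camera('side')
cv2.imwrite('pics/top_raw.png',a);cv2.imwrite('pics/side_raw.png',b)
cv2.imwrite('pics/top1.png',a);st()
for n in('top','side','wrist'): 
    K,r,t=cam(n);R=cv2.Rodrigues(r)[0];print(n,K[0,0],-R.T@t,R[2])
E
```

```text
pics
t 0.1
q [ 1.2546  0.1311  1.4892 -0.      1.523  -0.0854]
tool_pos [0.1371 0.5836 0.1957]
orientation [-3.6170e-01 -3.1204e+00  2.6000e-03]
force [-0.289  -1.0006  0.1892]
wrist_torque [-0.0094  0.0011 -0.0121]
opening 0.0929
gripper_force 0.0
top 423.4706896947796 [ 0.42721577 -0.07010197  1.2656357 ] [ 0.08616445 -0.01344809 -0.99619016]
side 484.8672935124066 [ 0.15270558 -0.75718545  0.93082811] [ 0.32589124  0.59036051 -0.73842357]
wrist 350.22399190500533 [0.05686746 0.6043868  0.38461058] [ 0.28455852 -0.0673111  -0.95629267]
```

View pics/top_raw.png

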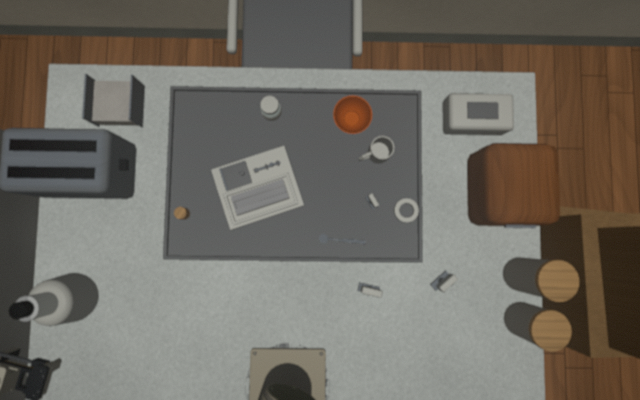

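View pics/side_raw.png

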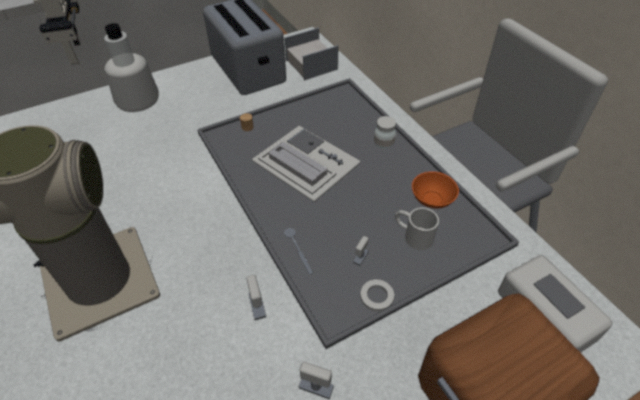

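The scene shows three look-alikes in the top picture: A at (374,200) on the grey tray, B at (371,290) and C at (443,282) on the table. A fits: it stands on the tray and looks smallest. I'll confirm this in an enlarged crop.

Run:
```python
from h import *
a=cv2.imread('pics/top_raw.png');b=cv2.imread('pics/side_raw.png')
def cr(i,x,y,w,h,W,H): return cv2.resize(i[y:y+h,x:x+w],(W,H),interpolation=cv2.INTER_CUBIC)
# top: board crop 200..310 x 140..235 ; handles
top=np.hstack([cr(a,205,140,100,75,400,300) ,cr(a,355,180,40,30,400,300)])
bot=np.hstack([cr(b,240,225,140,175,240,300),cr(b,340,225,40,42,286,300),cr(a,355,268,100,110,274,300)])
cv2.imwrite('pics/crop1.png',np.vstack([top,bot]))
for z in (0.0,0.058): print(z,np.round(back('top',[[374,200],[371,290],[443,282]],z),3).tolist())
print(np.round(back('side',[[361,250],[256,297],[316,379]],0.03),3).tolist())
```

```text
0.0 [[0.543, -0.251, 0.0], [0.276, -0.243, 0.0], [0.302, -0.457, 0.0]]
0.058 [[0.537, -0.243, 0.058], [0.283, -0.235, 0.058], [0.308, -0.439, 0.058]]
[[0.541, -0.233, 0.03], [0.284, -0.227, 0.03], [0.311, -0.441, 0.03]]
```

View pics/crop1.png

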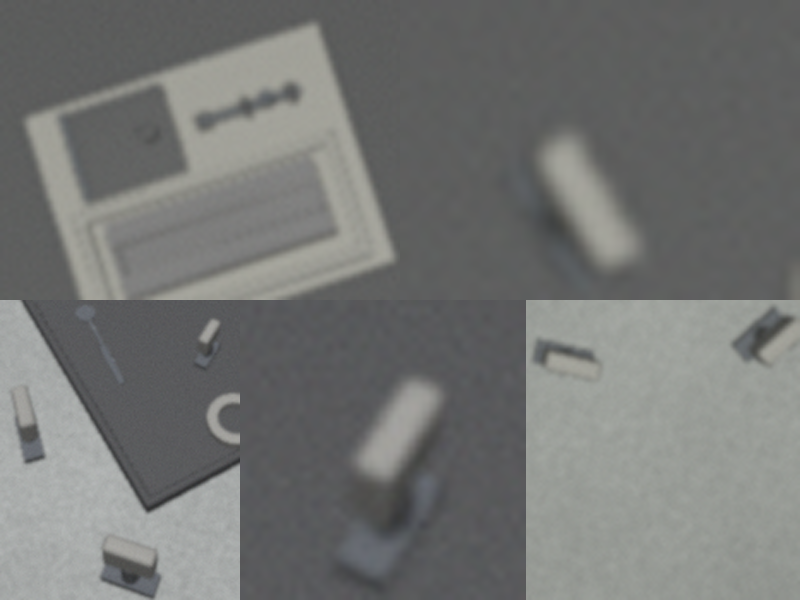

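A at (374,200) is clearly the smallest and the only one on the tray. B and C on the table are larger. A is the handle.

Run:
```python
from h import *
from scipy.optimize import least_squares
uv=np.array([[211.3,170],[284.5,145.5],[303.8,205.5]]);L=np.array([[.145,.115],[.145,-.115],[-.045,-.115]])
c=cam('top')
w=back('top',uv,0.012,c)[:,:2];print(w.round(3))
f=lambda p:(L@np.array([[np.cos(p[2]),np.sin(p[2])],[-np.sin(p[2]),np.cos(p[2])]])+p[:2]-w).ravel()
s=least_squares(f,[.5,.1,0]);print(s.x.round(4),np.degrees(s.x[2]),s.fun.round(4))
g=back('top',[[371,193.5],[377,206.5]],.06,c);d=g[0]-g[1];print('grip',g.round(3),g.mean(0).round(3),np.degrees(np.arctan2(d[1],d[0])),np.linalg.norm(d))
R=cv2.Rodrigues(monitor.read_state()['orientation'])[0];print(R.round(3))
```

```text
[[ 0.624  0.236]
 [ 0.702  0.02 ]
 [ 0.522 -0.041]]
[0.5262 0.0808 0.338 ] 19.365666169975604 [ 0.0009  0.0012 -0.0007  0.0004 -0.0002 -0.0016]
grip [[ 0.556 -0.234  0.06 ]
 [ 0.519 -0.251  0.06 ]] [ 0.537 -0.243  0.06 ] 25.00859543900265 0.040963235488504494
[[-0.973  0.229 -0.001]
 [ 0.229  0.973 -0.002]
 [ 0.    -0.002 -1.   ]]
```

{"fn": "arm_command", "kwargs": {"deltas": [[[2.23, -2.77, 0.2, 0, 0, -3.19], [2.23, -2.77, 0.2, 0, 0, -3.19], [2.23, -2.77, 0.2, 0, 0, -3.19], [2.23, -2.77, 0.2, 0, 0, -3.19], [2.23, -2.77, 0.2, 0, 0, -3.19], [2.23, -2.77, 0.2, 0, 0, -3.19], [2.23, -2.77, 0.2, 0, 0, -3.19], [2.23, -2.77, 0.2, 0, 0, -3.19], [2.23, -2.77, 0.2, 0, 0, -3.19], [2.23, -2.77, 0.2, 0, 0, -3.19], [2.23, -2.77, 0.2, 0, 0, -3.19], [2.23, -2.77, 0.2, 0, 0, -3.19]]]}}

```text
t: 1.1
tool_pos: [0.4054, 0.25, 0.2205]
orientation: [-1.369, -2.828, 0.0]
force: [0.1, 0.1, 0.2]
opening: 0.093
gripper_force: 0.0
```

{"fn": "arm_command", "kwargs": {"deltas": [[[2.23, -2.77, 0.2, 0, 0, -3.19], [2.23, -2.77, 0.2, 0, 0, -3.19], [2.23, -2.77, 0.2, 0, 0, -3.19], [2.23, -2.77, 0.2, 0, 0, -3.19], [2.23, -2.77, 0.2, 0, 0, -3.19], [2.23, -2.77, 0.2, 0, 0, -3.19], [0, 0, 0, 0, 0, 0], [0, 0, 0, 0, 0, 0]]]}}

```text
t: 1.77
tool_pos: [0.539, 0.0838, 0.2319]
orientation: [-1.82, -2.56, 0.001]
force: [-0.6, 1.5, -0.4]
opening: 0.093
gripper_force: 0.0
```

Run:
```python
from h import *
import pickle
st();c=cam('wrist');a=eyes.read_camera('wrist');pickle.dump(c,open('c_b.pkl','wb'))
cv2.imwrite('pics/w1.png',a)
# predicted strip outline at xm=3..23
o=np.array([.5262,.0808]);th=.338;R=np.array([[np.cos(th),-np.sin(th)],[np.sin(th),np.cos(th)]])
P=lambda x,y,z:np.r_[o+R@[x,y],z]
for p in [(-.045,-.115,.012),(-.045,.115,.012),(.013,-.08,.035),(.013,.08,.035),(.013,0,.035)]: print(p,proj('wrist',[P(*p)],c).round(1))
```

```text
t 1.7667
q [ 0.0603 -0.028   1.5882  0.      1.5829 -0.2744]
tool_pos [0.539  0.0838 0.2319]
orientation [-1.8197e+00 -2.5595e+00  1.4000e-03]
force [-0.5809  1.4703 -0.41  ]
wrist_torque [-0.0599  0.0175  0.0206]
opening 0.093
gripper_force 0.0
(-0.045, -0.115, 0.012) [[272.4 251.8]]
(-0.045, 0.115, 0.012) [[264.   59.4]]
(0.013, -0.08, 0.035) [[317.6 233.4]]
(0.013, 0.08, 0.035) [[317.3  92.9]]
(0.013, 0, 0.035) [[317.5 167.3]]
```

View pics/w1.png

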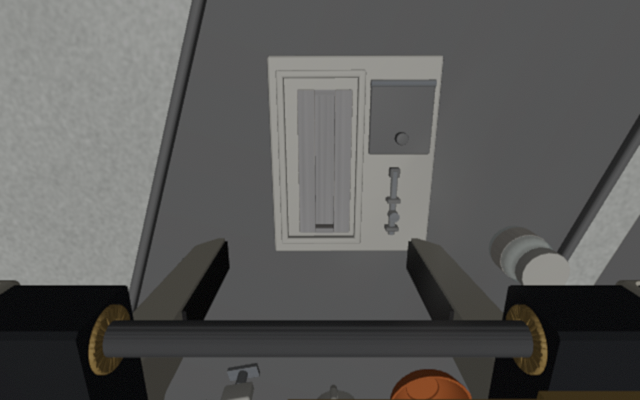

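The wrist picture shows the board with corners near (268,57), (442,56), (427,250) and (277,250). The strip spans about u 299–352 at mid length, with the darker slot in the middle at about 316–334.

Run:
```python
from h import *
import pickle
from scipy.optimize import least_squares
c=pickle.load(open('c_b.pkl','rb'));a=cv2.imread('pics/w1.png');g=a[...,1]
for r in (110,150,190,225): print(r,' '.join(str(v) for v in g[r-3:r+4,262:372].mean(0).astype(int)))
cv2.imwrite('pics/w1c.png',cv2.resize(a[45:265,255:450],None,fx=4,fy=2.7,interpolation=cv2.INTER_CUBIC))
```

```text
110 86 86 86 86 86 85 86 101 132 148 150 149 149 150 145 132 141 148 148 149 146 123 101 141 151 149 149 149 149 149 149 149 149 150 145 125 119 121 121 120 119 120 122 124 123 122 122 122 122 122 122 121 115 120 123 121 118 116 118 121 121 120 118 117 117 119 120 119 119 119 121 116 103 117 122 122 121 120 119 120 123 124 123 122 121 121 122 121 121 118 125 145 150 150 139 98 123 147 149 148 147 140 132 144 149 149 147 125 81 80
150 86 86 86 86 86 86 86 84 92 117 139 149 149 148 149 143 122 131 146 148 149 147 127 100 131 148 149 148 148 148 148 148 148 148 149 145 127 121 121 119 117 118 120 122 123 123 121 120 120 120 120 121 121 121 122 120 116 115 118 121 121 119 117 117 118 121 120 120 119 118 119 114 101 116 123 120 118 117 118 121 123 123 122 121 120 120 120 120 120 129 145 149 148 131 97 127 148 149 147 144 133 124 143 149 149 142 100 77 87 89
190 85 86 85 86 86 86 86 85 85 82 91 127 142 147 147 147 148 144 133 142 147 147 146 133 108 120 144 148 147 147 147 147 147 147 147 148 144 128 122 121 119 117 118 120 122 124 122 121 121 120 120 120 115 107 117 120 116 117 119 122 122 119 117 118 121 122 122 122 121 119 119 119 119 123 122 119 117 118 120 122 123 123 121 120 120 120 119 119 128 144 148 145 123 97 128 147 147 146 144 133 131 143 147 146 146 146 145 146 146 146
225 86 86 85 86 86 86 86 86 85 86 85 86 103 133 146 147 147 147 142 128 137 145 146 145 136 113 115 142 147 146 146 146 146 146 146 147 142 121 120 125 123 121 120 121 123 124 124 123 122 122 121 121 117 93 83 84 84 83 84 85 85 84 84 84 85 85 86 86 85 85 79 82 117 127 124 121 120 121 122 124 124 123 122 122 121 120 119 124 142 147 144 124 99 128 146 145 144 140 133 141 145 144 144 144 144 144 144 144 143 143
```

View pics/w1c.png

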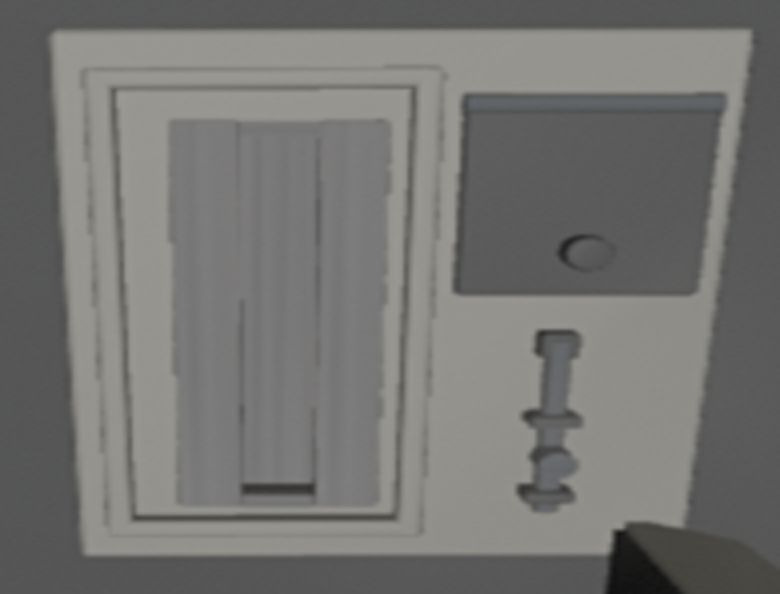

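Run:
```python
from h import *
import pickle
from scipy.optimize import least_squares
c=pickle.load(open('c_b.pkl','rb'));ct=cam('top')
uv=np.array([[268,56.9],[442.75,56.1],[276,250.6],[297,89.4],[352.25,89.8],[299.25,231.7],[349.5,231.7],[314,110],[334,110],[315.2,190],[314.8,225],[333.2,225]])
plate=[(-.045,.115),(.145,.115),(-.045,-.115)]
def w(p,x,y,z):
    ct_,s=np.cos(p[2]),np.sin(p[2]);return [p[0]+ct_*x-s*y,p[1]+s*x+ct_*y,z]
def f(p,z0,full=False):
    P=[w(p,x,y,z0+.01) for x,y in plate]
    m=p[3]
    P+=[w(p,m+a,b,z0+.033) for a,b in [(-.029,.08),(.029,.08),(-.029,-.08),(.029,-.08)]]
    r=(proj('wrist',P,c)-uv[:7]).ravel()
    # slot lines: u only at given v
    q=[]
    for (u,v),sg in zip(uv[7:],(-1,1,-1,-1,1)):
        L=proj('wrist',[w(p,m+sg*.0105,.074,z0+.033),w(p,m+sg*.0105,-.074,z0+.033)],c)
        q.append(L[0,0]+(v-L[0,1])*(L[1,0]-L[0,0])/(L[1,1]-L[0,1])-u)
    return np.r_[r,q]
for z0 in(0,.002,.005,.01):
    s=least_squares(f,[.53,.08,.338,.013],args=(z0,));p=s.x
    print(z0,p.round(4),np.degrees(p[2]).round(2),'cost',s.cost.round(2),'strip mid',np.round(w(p,p[3],0,0),4))
    if z0==.002: print(s.fun.round(1))
    print(' top corners',proj('top',[w(p,.145,.115,z0+.01),w(p,.145,-.115,z0+.01),w(p,-.045,-.115,z0+.01)],ct).round(1).tolist())
```

```text
0 [0.5298 0.0847 0.3397 0.016 ] 19.46 cost 3.86 strip mid [0.5449 0.09   0.    ]
 top corners [[209.8, 168.7], [283.0, 144.6], [303.1, 204.3]]
0.002 [0.5296 0.0849 0.3396 0.016 ] 19.46 cost 1.81 strip mid [0.5448 0.0902 0.    ]
[-0.1 -0.1  0.  -0.1  0.1 -0.7 -0.2  1.  -0.3  0.3  0.5 -0.4 -0.9 -0.5
  0.5  0.2 -0.1  0.5 -0.1]
 top corners [[209.5, 168.6], [282.9, 144.5], [303.0, 204.3]]
0.005 [0.5294 0.0851 0.3395 0.0161] 19.45 cost 1.92 strip mid [0.5446 0.0905 0.    ]
 top corners [[209.2, 168.5], [282.8, 144.4], [302.9, 204.3]]
0.01 [0.529  0.0854 0.3393 0.0163] 19.44 cost 11.05 strip mid [0.5444 0.0909 0.    ]
 top corners [[208.7, 168.4], [282.6, 144.2], [302.7, 204.3]]
```

{"fn": "arm_command", "kwargs": {"deltas": [[[0, -2.7, 0, 0, 0, -7.01], [0, -2.7, 0, 0, 0, -7.01], [0, -2.7, 0, 0, 0, -7.01], [0, -2.7, 0, 0, 0, -7.01], [0, -2.7, 0, 0, 0, -7.01], [0, -2.7, 0, 0, 0, -7.01], [0, -2.7, 0, 0, 0, -7.01], [0, -2.7, 0, 0, 0, -7.01], [0, -2.7, 0, 0, 0, -7.01], [0, -2.7, 0, 0, 0, -7.01], [0, -2.7, 0, 0, 0, -7.01], [0, -2.7, 0, 0, 0, -7.01]]]}}

```text
t: 2.82
tool_pos: [0.5386, -0.238, 0.2326]
orientation: [-3.066, -0.681, -0.0]
force: [-0.1, 0.3, -1.4]
opening: 0.0931
gripper_force: 0.0
```

{"fn": "arm_command", "kwargs": {"deltas": [[[0, 0, -3, 0, 0, 0], [0, 0, -3, 0, 0, 0], [0, 0, 0, 0, 0, 0], [0, 0, 0, 0, 0, 0]]]}}

```text
t: 3.15
tool_pos: [0.5372, -0.2363, 0.1708]
orientation: [-3.062, -0.689, 0.006]
force: [-0.6, 0.9, 0.9]
opening: 0.0929
gripper_force: 0.0
```

Run:
```python
from h import *
import pickle
st();c=cam('wrist');a=eyes.read_camera('wrist');pickle.dump(c,open('c_h.pkl','wb'))
cv2.imwrite('pics/w2.png',a)
p=monitor.read_state()['tool_pos'];print('tcp px',proj('wrist',[p],c),c[0])
print(proj('wrist',[[.54,-.239,.06],[.54,-.239,.002]],c))
```

```text
t 3.15
q [-5.0200e-01  1.1340e-01  1.5539e+00  3.0000e-04  1.4794e+00  6.2630e-01]
tool_pos [ 0.5372 -0.2363  0.1708]
orientation [-3.0616 -0.6885  0.0057]
force [-0.5741  0.8609  0.8893]
wrist_torque [-0.0805  0.1164 -0.0184]
opening 0.0929
gripper_force 0.0
tcp px [[323.15696564 237.33802308]] [[350.22399191   0.         317.47061832]
 [  0.         350.22399191 197.39908563]
 [  0.           0.           1.        ]]
[[324.47933975 185.18829135]
 [323.70615258 170.64195025]]
```

View pics/w2.png

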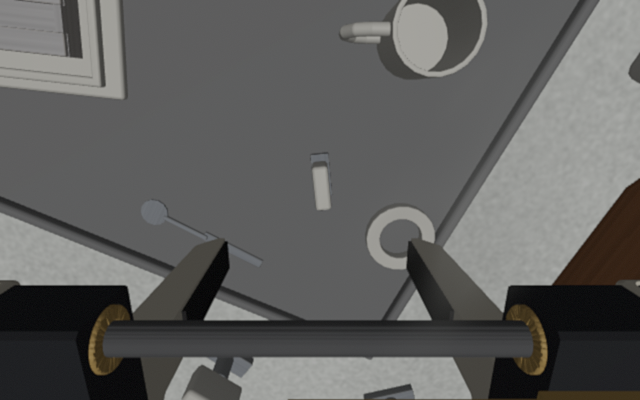

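The handle stands at about (321,185), with the foot's end showing at (319,155). The fingers' midplane falls at u≈318. Next I'll measure the grip's axis.

Run:
```python
from h import *
import pickle
from scipy.optimize import least_squares
c=pickle.load(open('c_h.pkl','rb'));a=cv2.imread('pics/w2.png');g=cv2.cvtColor(a,6)
m=np.zeros_like(g);m[150:220,300:345]=(g[150:220,300:345]>115)
n,l,s,ce=cv2.connectedComponentsWithStats(m);i=1+s[1:,4].argmax();print(s[i],ce[i])
pts=np.argwhere(l==i)[:,::-1].astype(np.float32);r=cv2.minAreaRect(pts);print(r,cv2.boxPoints(r).round(1).tolist())
for v in range(150,214,5): print(v,g[v,306:338])
b=cv2.boxPoints(r);z=.06
B=back('wrist',b,z,c);print(B.round(4).tolist(),B.mean(0).round(4))
e=sorted([(np.linalg.norm(B[k]-B[(k+1)%4]),k) for k in range(4)]);k=e[-1][1];d=B[(k+1)%4]-B[k];print(e,np.degrees(np.arctan2(d[1],d[0])))
R=cv2.Rodrigues(monitor.read_state()['orientation'])[0];print(np.degrees(np.arctan2(R[1,1],R[0,1])))
```

```text
[312 167  19  43 627] [321.18181818 187.93620415]
((321.1485290527344, 187.98516845703125), (42.9856071472168, 14.826054573059082), 84.2894058227539) [[311.6000061035156, 167.3000030517578], [326.3999938964844, 165.89999389648438], [330.70001220703125, 208.60000610351562], [315.8999938964844, 210.10000610351562]]
150 [94 94 94 94 94 93 94 94 94 94 94 94 94 94 95 95 95 95 94 95 95 95 94 94
 94 95 94 93 94 94 95 94]
155 [ 94  93  94  91  87 100 102 102 101 102 103 104 105 107 108 110 110 109
 107 107 109 103  90  92  94  94  93  94  94  94  93  94]
160 [ 93  94  94  90  87 104 109 108 108 107 105 104 103 103 103 102 102 102
 101 101 106 107 104  95  93  94  94  94  94  94  94  94]
165 [ 94  95  94  94  94  90  82  75  75  75  75  76  77  77  79  80  83  84
  82  74  71  89 100  86  91  95  94  93  94  93  94  94]
170 [ 93  95  94  93  91  93 121 143 153 158 158 160 161 161 161 162 162 163
 162 153 137 111 101 101  95  94  94  95  94  94  94  93]
175 [ 94  94  93  94  93  91 102 137 150 159 161 161 161 161 161 162 162 162
 162 156 145 128 101  96  83  89  95  94  93  94  95  94]
180 [ 9
[... 555 characters left out ...]
94  95  94  92  94 113 140 153 160 161 160 160 160 160
 160 159 160 158 149 133 104  92  93  94  94  94  93  94]
205 [ 94  95  94  94  95  94  94  93  90  97 132 149 157 160 160 160 160 159
 159 159 159 158 153 142 124  92  91  94  94  94  94  95]
210 [ 93  94  94  94  94  94  95  94  93  93  95 103 106 104  98  91  93 100
 104 103 100  98  95  93  92  93  93  94  94  94  94  94]
[[0.5497, -0.2219, 0.06], [0.5564, -0.2329, 0.06], [0.5226, -0.2536, 0.06], [0.5156, -0.2421, 0.06]] [ 0.5361 -0.2376  0.06  ]
[(np.float64(0.0129176255838174), 0), (np.float64(0.013409345462879392), 2), (np.float64(0.03956851616719526), 1), (np.float64(0.03963149779069386), 3)] 30.706042482835993
-64.65663359864382
```

{"fn": "arm_command", "kwargs": {"deltas": [[[-0.05, -0.25, 0, 0, 0, 5.4], [0, 0, -3, 0, 0, 0], [0, 0, -3, 0, 0, 0], [0, 0, -3, 0, 0, 0], [0, 0, -2.5, 0, 0, 0], [0, 0, -1.5, 0, 0, 0], [0, 0, -1.1, 0, 0, 0], [0, 0, 0, 0, 0, 0], [0, 0, 0, 0, 0, 0]]]}}

```text
t: 3.95
tool_pos: [0.5393, -0.2411, 0.0333]
orientation: [3.028, 0.831, 0.002]
force: [-0.3, 0.2, 0.2]
opening: 0.093
gripper_force: 0.0
```

{"fn": "arm_command", "kwargs": {"deltas": [[[0, 0, 0, 0, 0, 0], [0, 0, 0, 0, 0, 0], [0, 0, 0, 0, 0, 0], [0, 0, 0, 0, 0, 0], [0, 0, 0, 0, 0, 0], [0, 0, 0, 0, 0, 0], [0, 0, 0, 0, 0, 0], [0, 0, 0, 0, 0, 0], [0, 0, 0, 0, 0, 0], [0, 0, 0, 0, 0, 0]]], "gripper": -1, "squeeze": 25}}

```text
t: 4.78
tool_pos: [0.5381, -0.241, 0.0316]
orientation: [-3.03, -0.83, 0.0]
force: [-0.5, 0.3, -0.5]
opening: 0.0309
gripper_force: 0.0
```

```bash
python3 -c "
from h import *
st()"
```

```text
t 4.7833
q [-0.508   0.2399  1.6769 -0.      1.225   0.5281]
tool_pos [ 0.5381 -0.241   0.0316]
orientation [-3.0299e+00 -8.2990e-01  2.0000e-04]
force [-0.4525  0.3485 -0.5404]
wrist_torque [-0.0556  0.1359 -0.0205]
opening 0.0309
gripper_force 0.0
```

{"fn": "arm_command", "kwargs": {"deltas": [[[0, 0, 0, 0, 0, 0], [0, 0, 0, 0, 0, 0], [0, 0, 0, 0, 0, 0], [0, 0, 0, 0, 0, 0], [0, 0, 0, 0, 0, 0], [0, 0, 0, 0, 0, 0]]]}}

```text
t: 5.28
tool_pos: [0.5381, -0.241, 0.0315]
orientation: [-3.03, -0.83, 0.0]
force: [-0.7, 0.3, -1.3]
opening: 0.0133
gripper_force: 24.9
```

{"fn": "arm_command", "kwargs": {"deltas": [[[0, 0, 1, 0, 0, 0], [0, 0, 2, 0, 0, 0], [0, 0, 3, 0, 0, 0], [0, 0, 3, 0, 0, 0], [0, 0, 1, 0, 0, 0], [0, 0, 0, 0, 0, 0]]]}}

```text
t: 5.78
tool_pos: [0.5406, -0.2424, 0.1362]
orientation: [3.025, 0.829, 0.008]
force: [0.7, -0.7, -1.0]
opening: 0.0137
gripper_force: 24.9
```

```bash
python3 -c "
from h import *
st()
a=eyes.read_camera('wrist');b=eyes.read_camera('side');p=proj('side',[monitor.read_state()['tool_pos']])[0].astype(int)
x=cv2.resize(a[130:330,200:440],(480,400));y=cv2.resize(b[p[1]-50:p[1]+50,p[0]-40:p[0]+40],(320,400))
cv2.imwrite('pics/g1.png',np.hstack([x,y]));print(p)
"
```

```text
t 5.7833
q [-0.508   0.1372  1.5919  0.      1.4051  0.5281]
tool_pos [ 0.5406 -0.2424  0.1362]
orientation [3.0249 0.8286 0.0084]
force [ 0.7132 -0.744  -1.0499]
wrist_torque [-0.0806  0.1114 -0.0131]
opening 0.0137
gripper_force 24.8652
[364 225]
```

View pics/g1.png

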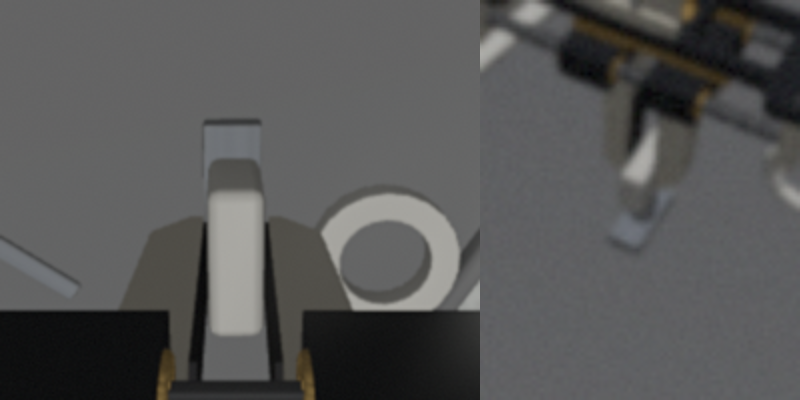

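{"fn": "arm_command", "kwargs": {"deltas": [[[0.056, 2.755, 0, 0, 0, 6.567], [0.056, 2.755, 0, 0, 0, 6.567], [0.056, 2.755, 0, 0, 0, 6.567], [0.056, 2.755, 0, 0, 0, 6.567], [0.056, 2.755, 0, 0, 0, 6.567], [0.056, 2.755, 0, 0, 0, 6.567], [0.056, 2.755, 0, 0, 0, 6.567], [0.056, 2.755, 0, 0, 0, 6.567], [0.056, 2.755, 0, 0, 0, 6.567], [0.056, 2.755, 0, 0, 0, 6.567], [0.056, 2.755, 0, 0, 0, 6.567], [0.056, 2.755, 0, 0, 0, 6.567]]]}}

```text
t: 6.88
tool_pos: [0.5428, 0.0908, 0.1285]
orientation: [-1.805, -2.567, 0.005]
force: [0.4, 0.4, -1.6]
opening: 0.0135
gripper_force: 24.9
```

{"fn": "arm_command", "kwargs": {"deltas": [[[0, 0, -2, 0, 0, 0], [0, 0, -2, 0, 0, 0], [0, 0, -1.2, 0, 0, 0], [0, 0, 0, 0, 0, 0], [0, 0, 0, 0, 0, 0], [0, 0, 0, 0, 0, 0], [0, 0, 0, 0, 0, 0]]]}}

```text
t: 7.47
tool_pos: [0.5457, 0.0893, 0.0808]
orientation: [1.815, 2.563, 0.002]
force: [0.8, 0.6, -0.5]
opening: 0.0138
gripper_force: 24.9
```

```bash
python3 -c "
from h import *
import pickle
st();c=cam('wrist');pickle.dump(c,open('c_s.pkl','wb'))
a=eyes.read_camera('wrist');cv2.imwrite('pics/raw_s.png',a)
cv2.imwrite('pics/s1.png',cv2.resize(a[20:270,170:470],(720,600),interpolation=cv2.INTER_CUBIC))
s=monitor.read_state();R=cv2.Rodrigues(s['orientation'])[0];print(np.degrees(np.arctan2(R[1,1],R[0,1])),np.dot(s['tool_pos'][:2],[.943,.333]))
"
```

```text
t 7.4667
q [ 0.0694  0.088   1.75    0.      1.3019 -0.2692]
tool_pos [0.5457 0.0893 0.0808]
orientation [1.8146e+00 2.5629e+00 1.7000e-03]
force [ 0.822   0.5568 -0.5389]
wrist_torque [-0.0814 -0.0203  0.0085]
opening 0.0138
gripper_force 24.905
19.404113293231646 0.544495509539014
```

View pics/s1.png

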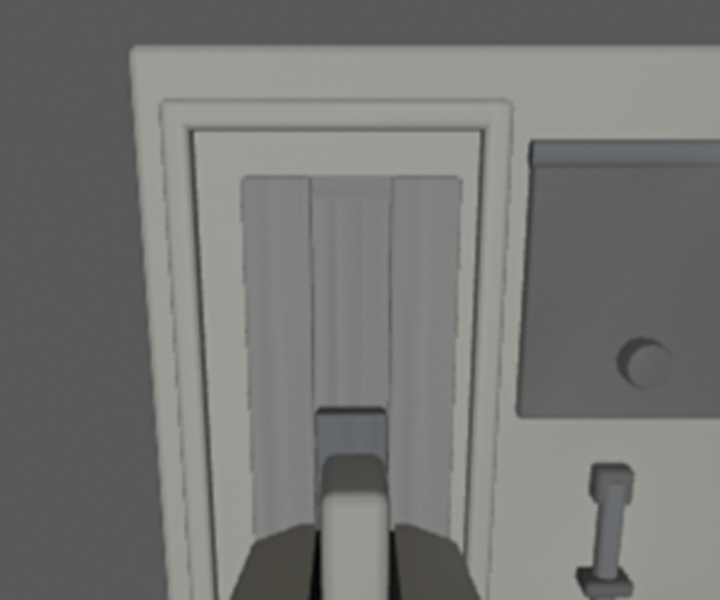

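The foot (317..386, mid 351.5) lies right over the slot (315..388, mid 351.5). I'll lower it gently and watch the force.

{"fn": "arm_command", "kwargs": {"deltas": [[[0, 0, -0.7, 0, 0, 0], [0, 0, -0.5, 0, 0, 0], [0, 0, -0.2, 0, 0, 0], [0, 0, -0.2, 0, 0, 0], [0, 0, -0.2, 0, 0, 0], [0, 0, 0, 0, 0, 0]]]}}

```text
t: 8.02
tool_pos: [0.5445, 0.0896, 0.061]
orientation: [-1.814, -2.564, 0.001]
force: [-0.0, 0.3, -1.4]
opening: 0.0138
gripper_force: 24.9
```

{"fn": "arm_command", "kwargs": {"deltas": [[[0, 0, -0.15, 0, 0, 0], [0, 0, -0.15, 0, 0, 0], [0, 0, 0, 0, 0, 0]]]}}

```text
t: 8.27
tool_pos: [0.5447, 0.0896, 0.0584]
orientation: [-1.814, -2.565, 0.0]
force: [0.8, 0.5, -1.6]
opening: 0.0138
gripper_force: 24.9
```

It is below the lip level (0.0645) with no contact force, so the foot is in the slot. I'll go on towards the floor.

{"fn": "arm_command", "kwargs": {"deltas": [[[0, 0, -0.2, 0, 0, 0], [0, 0, -0.2, 0, 0, 0], [0, 0, -0.2, 0, 0, 0], [0, 0, -0.2, 0, 0, 0], [0, 0, -0.15, 0, 0, 0], [0, 0, 0, 0, 0, 0], [0, 0, 0, 0, 0, 0]]]}}

```text
t: 8.85
tool_pos: [0.5447, 0.0896, 0.049]
orientation: [-1.814, -2.564, 0.0]
force: [-0.1, 0.0, -1.2]
opening: 0.0136
gripper_force: 24.9
```

{"fn": "arm_command", "kwargs": {"deltas": [[[0, 0, -0.1, 0, 0, 0], [0, 0, -0.1, 0, 0, 0], [0, 0, 0, 0, 0, 0]]]}}

```text
t: 9.1
tool_pos: [0.5447, 0.0896, 0.0469]
orientation: [-1.814, -2.565, 0.0]
force: [-0.7, -0.4, -1.8]
opening: 0.0138
gripper_force: 24.9
```

{"fn": "arm_command", "kwargs": {"deltas": [[[0, 0, 0.1, 0, 0, -5], [0, 0, 0, 0, 0, -5], [0, 0, 0, 0, 0, -5], [0, 0, 0, 0, 0, -5], [0, 0, 0, 0, 0, -5], [0, 0, 0, 0, 0, -5], [0, 0, 0, 0, 0, -5], [0, 0, 0, 0, 0, -5], [0, 0, 0, 0, 0, -5], [0, 0, 0, 0, 0, 0], [0, 0, 0, 0, 0, 0]]]}}

```text
t: 10.02
tool_pos: [0.5449, 0.0896, 0.0482]
orientation: [2.656, 1.679, 0.0]
force: [0.4, 0.8, -1.1]
opening: 0.0136
gripper_force: 24.9
```

```bash
python3 -c "
from h import *
st()"
```

```text
t 10.0167
q [0.0701 0.1244 1.7747 0.     1.2425 0.5135]
tool_pos [0.5449 0.0896 0.0482]
orientation [2.6556 1.6786 0.    ]
force [ 0.4302  0.7999 -1.0735]
wrist_torque [-0.0588  0.1218 -0.013 ]
opening 0.0136
gripper_force 24.9056
```

Free at 45°, so I'll turn on.

{"fn": "arm_command", "kwargs": {"deltas": [[[0, 0, 0, 0, 0, -4], [0, 0, 0, 0, 0, -4], [0, 0, 0, 0, 0, -4], [0, 0, 0, 0, 0, -4], [0, 0, 0, 0, 0, -2], [0, 0, 0, 0, 0, 0], [0, 0, 0, 0, 0, 0]]]}}

```text
t: 10.6
tool_pos: [0.5449, 0.0896, 0.0482]
orientation: [-2.885, -1.244, -0.0]
force: [-0.5, -0.7, -0.3]
opening: 0.0137
gripper_force: 24.9
```

```bash
python3 -c "
from h import *
st()"
```

```text
t 10.6
q [0.0702 0.1244 1.7747 0.     1.2425 0.827 ]
tool_pos [0.5449 0.0896 0.0482]
orientation [-2.8850e+00 -1.2435e+00 -1.0000e-04]
force [-0.498  -0.7202 -0.3084]
wrist_torque [-0.0631  0.1474  0.0008]
opening 0.0137
gripper_force 24.9053
```

{"fn": "arm_command", "kwargs": {"deltas": [[[0, 0, 0, 0, 0, -4], [0, 0, 0, 0, 0, -4], [0, 0, 0, 0, 0, -4], [0, 0, 0, 0, 0, -4], [0, 0, 0, 0, 0, -4], [0, 0, 0, 0, 0, -4], [0, 0, 0, 0, 0, -3], [0, 0, 0, 0, 0, 0], [0, 0, 0, 0, 0, 0]]]}}

```text
t: 11.35
tool_pos: [0.5449, 0.0896, 0.0481]
orientation: [-3.096, -0.536, 0.0]
force: [0.7, 1.0, -1.3]
opening: 0.0137
gripper_force: 24.9
```

```bash
python3 -c "
from h import *
st()
s=monitor.read_state();R=cv2.Rodrigues(s['orientation'])[0];print(np.degrees(np.arctan2(R[1,1],R[0,1])))
b=eyes.read_camera('side');a=eyes.read_camera('wrist');p=proj('side',[s['tool_pos']])[0].astype(int)
x=cv2.resize(a[80:280,200:440],(480,400));y=cv2.resize(b[p[1]-50:p[1]+50,p[0]-40:p[0]+40],(320,400))
cv2.imwrite('pics/t1.png',np.hstack([x,y]))
"
```

```text
t 11.35
q [0.0701 0.1244 1.7747 0.     1.2425 1.2981]
tool_pos [0.5449 0.0896 0.0481]
orientation [-3.0955 -0.5359  0.    ]
force [ 0.749   0.9627 -1.297 ]
wrist_torque [-0.0229  0.1815  0.0282]
opening 0.0137
gripper_force 24.9052
-70.3564971973083
```

View pics/t1.png

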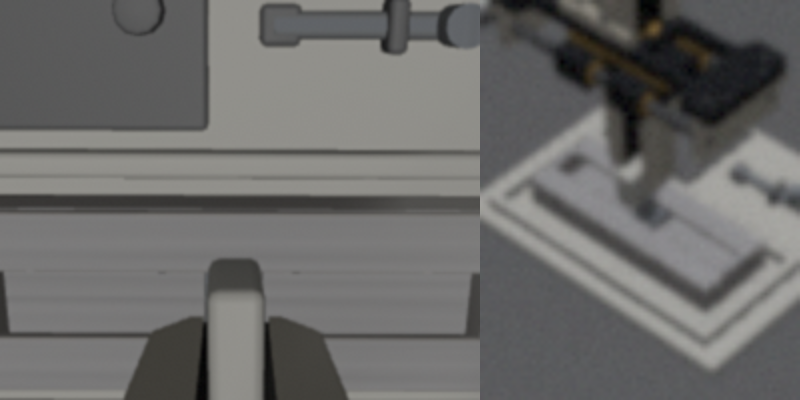

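The handle is turned a quarter: the grip lies across the strip and the foot is hidden under the lips. Now I'll tug up in small steps.

{"fn": "arm_command", "kwargs": {"deltas": [[[0, 0, 0.1, 0, 0, 0], [0, 0, 0.1, 0, 0, 0], [0, 0, 0.05, 0, 0, 0], [0, 0, 0, 0, 0, 0], [0, 0, 0, 0, 0, 0]]]}}

```text
t: 11.87
tool_pos: [0.545, 0.0896, 0.0508]
orientation: [3.096, 0.531, 0.0]
force: [0.7, 0.7, -1.8]
opening: 0.0138
gripper_force: 24.9
```

{"fn": "arm_command", "kwargs": {"deltas": [[[0, 0, 0.1, 0, 0, 0], [0, 0, 0, 0, 0, 0], [0, 0, 0, 0, 0, 0]]]}}

```text
t: 12.12
tool_pos: [0.5446, 0.0896, 0.0513]
orientation: [-3.096, -0.531, 0.001]
force: [0.1, 0.3, -4.2]
opening: 0.0137
gripper_force: 24.9
```

{"fn": "arm_command", "kwargs": {"deltas": [[[0, 0, 0.05, 0, 0, 0], [0, 0, 0, 0, 0, 0], [0, 0, 0, 0, 0, 0]]]}}

```text
t: 12.37
tool_pos: [0.5444, 0.0896, 0.0514]
orientation: [-3.096, -0.53, 0.001]
force: [2.1, 0.4, -12.1]
opening: 0.0137
gripper_force: 24.9
```

{"fn": "arm_command", "kwargs": {"deltas": [[[0, 0, 0.04, 0, 0, 0], [0, 0, 0, 0, 0, 0], [0, 0, 0, 0, 0, 0], [0, 0, 0, 0, 0, 0], [0, 0, 0, 0, 0, 0], [0, 0, 0, 0, 0, 0]]]}}

```text
t: 12.87
tool_pos: [0.5443, 0.0898, 0.0515]
orientation: [-3.096, -0.53, 0.002]
force: [4.5, 2.1, -17.3]
opening: 0.0132
gripper_force: 24.9
```

The clear tug held at 12–17 N against the lips. Now I'll set it down.

{"fn": "arm_command", "kwargs": {"deltas": [[[0, 0, -0.15, 0, 0, 0], [0, 0, -0.15, 0, 0, 0], [0, 0, -0.15, 0, 0, 0], [0, 0, -0.15, 0, 0, 0], [0, 0, 0, 0, 0, 0], [0, 0, 0, 0, 0, 0]]]}}

```text
t: 13.37
tool_pos: [0.545, 0.0896, 0.0468]
orientation: [3.096, 0.53, 0.0]
force: [-0.2, -0.3, -1.3]
opening: 0.0138
gripper_force: 24.9
```

{"fn": "arm_command", "kwargs": {"deltas": [[[0, 0, -0.08, 0, 0, 0], [0, 0, 0, 0, 0, 0], [0, 0, 0, 0, 0, 0]]]}}

```text
t: 13.62
tool_pos: [0.5449, 0.0896, 0.0458]
orientation: [3.096, 0.53, 0.0]
force: [0.3, -0.3, -1.1]
opening: 0.0134
gripper_force: 24.9
```

{"fn": "arm_command", "kwargs": {"deltas": [[[0, 0, -0.05, 0, 0, 0], [0, 0, 0, 0, 0, 0], [0, 0, 0, 0, 0, 0]]]}}

```text
t: 13.87
tool_pos: [0.545, 0.0896, 0.0455]
orientation: [3.096, 0.53, 0.001]
force: [-0.6, 0.7, 1.6]
opening: 0.0138
gripper_force: 25.0
```

The foot is on the floor with light contact. Releasing.

{"fn": "arm_command", "kwargs": {"deltas": [[[0, 0, 0, 0, 0, 0], [0, 0, 0, 0, 0, 0], [0, 0, 0, 0, 0, 0], [0, 0, 0, 0, 0, 0], [0, 0, 0, 0, 0, 0], [0, 0, 0, 0, 0, 0], [0, 0, 0, 0, 0, 0], [0, 0, 0, 0, 0, 0]]], "gripper": 0}}

```text
t: 14.53
tool_pos: [0.5448, 0.0896, 0.0452]
orientation: [-3.096, -0.53, 0.0]
force: [0.3, -0.2, 0.1]
opening: 0.0467
gripper_force: 0.0
```

{"fn": "arm_command", "kwargs": {"deltas": [[[0, 0, 0.5, 0, 0, 0], [0, 0, 1, 0, 0, 0], [0, 0, 2, 0, 0, 0], [0, 0, 3, 0, 0, 0], [0, 0, 3, 0, 0, 0], [0, 0, 3, 0, 0, 0], [0, 0, 0, 0, 0, 0], [0, 0, 0, 0, 0, 0], [0, 0, 0, 0, 0, 0]]]}}

```text
t: 15.28
tool_pos: [0.545, 0.0896, 0.1707]
orientation: [3.096, 0.53, 0.001]
force: [-1.3, -0.4, -0.8]
opening: 0.0464
gripper_force: 0.0
```

```bash
python3 -c "
from h import *
st()
c=cam('wrist');a=eyes.read_camera('wrist');b=eyes.read_camera('side');t=eyes.read_camera('top')
cv2.imwrite('pics/raw_f.png',a)
x=cv2.resize(a[60:260,200:440],(480,400));y=cv2.resize(b[100:300,220:500],(320,228));z=cv2.resize(t[80:265,160:430],(320,219))
o=np.zeros((447,800,3),np.uint8);o[:400,:480]=x;o[:228,480:]=y;o[228:,480:]=z
cv2.imwrite('pics/f1.png',o)
g=cv2.cvtColor(a,6)
"
```

```text
t 15.2833
q [ 0.0701  0.014   1.6576 -0.      1.4692  1.3016]
tool_pos [0.545  0.0896 0.1707]
orientation [3.0964e+00 5.3040e-01 1.3000e-03]
force [-1.3237 -0.4157 -0.8072]
wrist_torque [-0.0279  0.1336  0.0509]
opening 0.0464
gripper_force 0.0
```

View pics/f1.png

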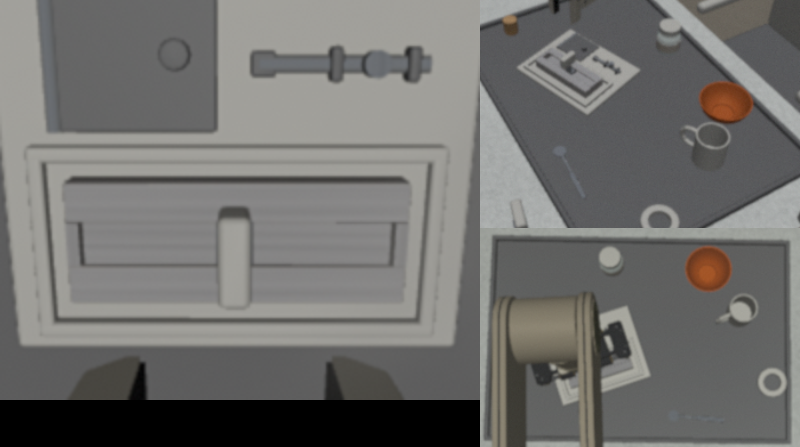

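The handle stands upright at (234,258) in the crop, square across the strip. The flap is shut, the other things are untouched and the gripper is clear.

```bash
python3 -c "
from plant import ticket
print(ticket.close_job())"
```

```text
the job is handed in; nothing more can be done
None
```

The handle's foot went through the slot, was turned a quarter and tugged up against the lips at about 12–17 N. The handle is set down standing upright in the strip, let go, with everything else as it was, and the job is handed in.

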